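# Refit the depth-stop knob of the eyelet setter and hold it pressed in

### The job

Someone has pulled the depth-stop knob off the chrome eyelet setter and left it among the spare knobs in the walnut tray. Pick out the steel knob with four fins, turn it so its fins mesh with the cross-shaped socket on top of the setter, and press it down against the spring until it is fully home with the fins flush with the socket's top. Finish while still gripping the knob and holding it pressed home, so that a set screw could be tightened, and leave the other knobs and the things on the desk where they are.

Things in the scene. Friction and masses are not known exactly. Their poses are not given: they have to be found in the camera images.
- knob: target: plain steel knob, upright in the tray. Foot: four upright fins in a cross along its x and y axes, 20 mm high, 44 mm tip to tip, 7 mm thick, lower edges rounded (3.5 mm radius). Above it a round knurled grip, 20 mm diameter (21 over the knurls), from 20 to 58 mm height; seen from above the fins stick out 12 mm around it. About 0.12 kg. Origin: centre of the foot's underside, z up
- socket_mouth (a point): centre of the mouth of the cross-shaped socket, in the top face (145 mm above the desk) of a fixed 60 mm square steel block, the highest part of the setter, turned at any angle on it. Slots along this point's x and y, 9.5 mm wide, 46.5 mm long, 20 mm deep, flat floor; z up. The foot fits in any of four turns. A spring plunger stands at the socket's centre, its top 10 mm below the mouth
- plunger (a joint): travel of the spring plunger, 8 mm diameter, in the middle of the socket: 0 = up, its top 10 mm below the mouth; 0.010 = pushed down level with the socket's floor (knob home). Its spring pushes up with 5 N at 0 and 9 N at 0.010, so a released knob is pushed back up
- setter: chrome eyelet setter, fixed to the desk: base plate 170 x 100 mm, column at its +x end, arm reaching to its -x end with the socket block on top; short hand lever low at the rear. The socket axis is at x = -30 mm, y = 0 in its frame. Arm top 110 mm high. Origin on the desk, z up
- tray: open walnut tray, fixed, 120 mm (x) by 270 mm (y), rim 20 mm high, walls and floor 6 mm thick. Four knobs stand in it, about 70 mm apart. Origin: centre of its underside
- three_fin: spare steel knob like the target but with only three fins 120 degrees apart, 22 mm long from the axis; same heights. Leave it. Origin: underside on the axis of the grip
- round_foot: spare steel knob with a round foot 44 mm diameter, 20 mm high; same grip. Leave it. Origin: centre of its underside
- square_foot: spare steel knob with a square foot 36 mm wide, 20 mm high; same grip. Leave it. Origin: centre of its underside
- mug: white ceramic mug, 80 mm diameter, 95 mm high, with pencils up to about 175 mm high. Leave it. Origin: centre of its underside
- staple_remover: yellow plastic staple remover, 16 x 55 mm, about 35 mm high. Leave it. Origin: centre of its underside
- ruler: heavy steel ruler lying flat, 32 x 310 x 5 mm, long along its y. Leave it. Origin: centre of its underside

How it is judged:
By the outcome, as a careful person would: the job done as asked, in the order asked, and still so for the second after the job is handed in, while the arm keeps its last pose, push and grip.
It also fails if it takes over 48 s, if anything falls off the work surface, if the arm or the gripper's body presses on something with over 40 N, if the wrist force passes 120 N, or if a joint passes its speed limit or range.

### The arm

A 6-joint arm with a two-finger parallel gripper is mounted at the origin on the work surface. World frame = base frame: x ahead of the robot, y to its left, z up, the work surface at z = 0. Lengths are in mm, angles in rad, forces in N, time in s.
With the tool pointing down it reaches from about 400 to 925 mm from the base axis. Payload 12.5 kg.
Tool frame: the origin (TCP) lies at the very end of the fingers, on their centre line; the grasp point (between the pads) lies 19 mm behind it; z points along the fingers, y is the line along which they close (so a half turn about z gives the same grasp; the last joint's range is limited). The gripper opens to 95 mm and grips with 3 to 60 N. Pads are 20 mm wide; open, the fingers measure 119 mm over their backs; the gripper's body (75 mm by 180 mm) begins 59 mm behind the grasp point.
Start: joints at [-1.4, 0.491, 1.559, -0, 1.092, -0.106], TCP at [170.822, -601.221, 214.661] pointing down, gripper open.
Joint ranges: [-3.1, 3.1], [-0.84, 2.19], [0.05, 2.79], [-1.13, 4.28], [0.06, 2.93], [-2.69, 2.69]. Speed limits (rad/s): [2.22, 2.22, 2.79, 3.14, 3.14, 3.14].

### API

Orientations are given as [roll, pitch, yaw] about the fixed x, y, z axes, in that order (R = Rz(yaw) Ry(pitch) Rx(roll)).
In Python, from cell import env, eyes gives the robot as it stands (env), with the cameras (eyes).
- The arm moves only by the tool pendant, called after "Request:" as a command line: name --argument value ..., lists and objects as JSON in quotes. Schema: {"type":"object","properties":{"offsets":{"type":"object","properties":{"steps":{"type":"array","items":{"type":"array","items":{"type":"number"},"minItems":5,"maxItems":5},"minItems":1,"maxItems":5}},"additionalProperties":false,"required":["steps"]},"only":{"type":"string"},"quiet":{"type":"boolean"},"lines":{"type":"string"}},"required":["offsets"],"additionalProperties":false}. offsets is an object whose key "steps" holds a list of rows, 1 to 5 of them, each of 5 numbers: dx, dy, dz in mm, then a turn about the tool's z in rad, then the opening from 0.0 (shut) to 1.0 (fully open); each row is the pose to reach, as a shift and turn from the pose commanded when the call began, along the tool's axes at that moment; what a row does not reach only later rows make up. A row lasts 1/12 s, in which the tool goes at most 41.7 mm and 0.125 rad, less where a joint would pass 70% of its speed; a pose out of reach is approached as far as the arm can. The fingers move at their own pace and stop on an object; the grip force is fixed at half the most. Time passes only in rows, so rows that do not move let the fingers close. The tool returns the time, the measured TCP pose, the force, the opening and the grip force at its end. only (a regular expression) keeps the lines of the reply that match it, lines (a string "A,B") keeps lines A to B, and quiet returns only ok. Input that does not fit is refused with a message, and nothing moves.
- env.state(): the state, without advancing time (a new reading comes with each control period).
- eyes.read_camera(name): name is "scene" or "top" or "wrist"; returns (picture, depth): 420x560x3 uint8, red, green, blue; 420x560 float32, mm along the optical axis (not along the pixel's ray), 0 where there is no reading.
- eyes.camera_info(name): a dict with "vertical_fov" (degrees; the focal length in pixels is half the picture's height over the tangent of half this angle, whatever the lens; pixels are square), "cx", "cy" (the principal point, pixels), "origin" and "attitude" of the camera in the world. Camera axes: x right, y down, z forward; pixel columns grow to the right and rows downward; lengths in mm; the calibration is good to about 2 mm. A picture is of the moment at which its call begins: read the wrist's pose just before it. camera_info takes no time and is no camera call; for the wrist camera it gives the pose at the moment of the call.
- env.job_done(): hands the job in; it is judged then, once.
The state is a dict: "t": time; "joints": joint angles; "qvel": joint speeds; "tau": joint torques, N m; "eef_pos": TCP position; "tcp_rot": TCP orientation; "ft_force": force on the tool from outside, world axes, zero at the start; "moment": the same for the moment, N m; "opening": opening from 0.0 (shut) to 1.0 (fully open); "grip_force": force on a finger pad.
Only numpy, scipy, OpenCV 4.12 (cv2) and the standard library are available. Lean on these libraries where they do the work, as an engineer would, in place of code of your own. Each camera call takes 0.05 s, during which the arm holds its last target. There are 200 camera calls.

## Working session

There is one attempt and no reset: what is moved stays moved. The work goes in short steps, Python scripts to look and compute and a tool call to move; the robot and the scene stay as the last step left them, time stands still between calls to the robot, and variables do not carry over. Pictures are saved under pics/ and viewed, at most 10 in all, crops included, and the job is handed in when it is done.

```bash
ls; mkdir -p pics
```

Run:
```python
from cell import env, eyes
import cv2,numpy as np
for n in ("scene","top"):
    p,d=eyes.read_camera(n); cv2.imwrite(f"pics/{n}0.png",p[:,:,::-1]); np.savez(f"{n}0.npz",p=p,d=d)
    print(n,eyes.camera_info(n),(d>0).mean())
print(env.state())
```

```text
cell.py
pics
scene {'vertical_fov': 45.55395108345369, 'cx': 269.765848031766, 'cy': 201.62269079764545, 'origin': array([1233.88267182, -975.32028446,  770.95297574]), 'attitude': array([-2.11846471, -0.00325675,  0.61511868])} 0.9887117346938775
top {'vertical_fov': 53.53442430573281, 'cx': 281.65284684069076, 'cy': 211.77941941795422, 'origin': array([ 377.91759566, -113.45595909, 1249.51682207]), 'attitude': array([-2.90941669e+00,  1.28058679e-03, -1.51477350e+00])} 0.996156462585034
{'t': 0.1, 'joints': array([-1.39958473e+00,  4.91479015e-01,  1.55944426e+00,  3.37432973e-06,
        1.09168242e+00, -1.05572637e-01]), 'qvel': array([-2.01540191e-04, -8.02654692e-04, -3.20663046e-03, -4.31296160e-05,
        1.42389749e-03,  8.99852645e-04]), 'tau': array([ 4.16195675e-03, -6.13622904e+01, -2.58606470e+01,  6.94265915e-02,
        4.70444723e-02, -6.04896672e-05]), 'eef_pos': array([ 170.78812552, -600.96501841,  214.1135725 ]), 'tcp_rot': array([-3.14058557e+00, -1.09726496e-04,  2.76782620e-01]), 'ft_force': array([-0.08088112,  0.62736919, -0.2915558 ]), 'moment': array([-0.00141841, -0.04535658, -0.00383165]), 'grip_force': 0.0, 'opening': 0.9979847886058544}
```

View pics/top0.png

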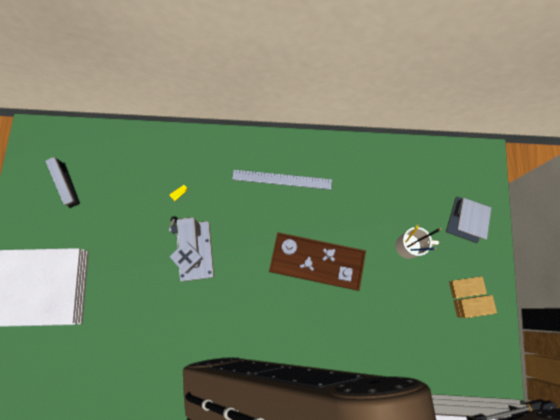

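View pics/scene0.png

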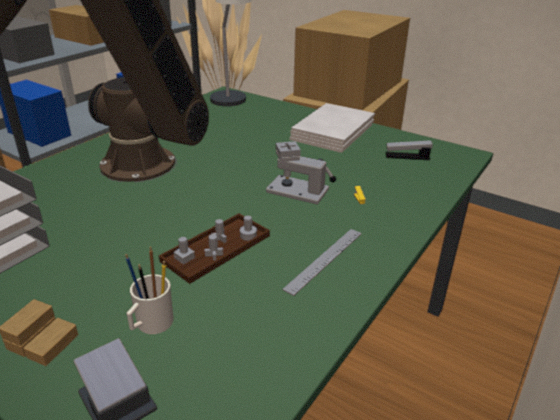

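The top view shows the tray at about (318,261). The round-foot knob is at (289,246), the square-foot one at (345,273), and the finned knobs at (329,255) and (307,264). The socket cross is at (186,258). The scene view agrees. Next I'll locate these points and bring the wrist camera over the tray.

Create h.py:
```python
import numpy as np,cv2
from scipy.spatial.transform import Rotation as R
from cell import env, eyes
def ray(ci,uv,H=420):
    f=H/2/np.tan(np.radians(ci['vertical_fov'])/2)
    uv=np.atleast_2d(np.asarray(uv,float))
    d=np.c_[(uv[:,0]-ci['cx'])/f,(uv[:,1]-ci['cy'])/f,np.ones(len(uv))]
    return np.asarray(ci['origin']),d@R.from_euler('xyz',ci['attitude']).as_matrix().T
def plane(ci,uv,z):
    o,d=ray(ci,uv); return o+d*((z-o[2])/d[:,2])[:,None]
def proj(ci,P):
    f=210/np.tan(np.radians(ci['vertical_fov'])/2)
    c=(np.atleast_2d(P)-ci['origin'])@R.from_euler('xyz',ci['attitude']).as_matrix()
    return np.c_[c[:,0]/c[:,2]*f+ci['cx'],c[:,1]/c[:,2]*f+ci['cy']]
def totool(s,dw): return R.from_euler('xyz',s['tcp_rot']).as_matrix().T@np.asarray(dw)
```

Run:
```python
from h import *
ci=eyes.camera_info("top")
print(plane(ci,[[289,246],[329,255],[307,264],[345,273]],50).round(),plane(ci,[[186,258]],145).round(),plane(ci,[[415,240]],95).round())
w=eyes.camera_info("wrist");s=env.state();print(w, totool(s,w['origin']-s['eef_pos']))
print(R.from_euler('xyz',s['tcp_rot']).as_matrix().round(2),R.from_euler('xyz',w['attitude']).as_matrix().round(2))
p=np.load("top0.npz")['p'][220:300,150:380]; cv2.imwrite("pics/c.png",cv2.resize(p[:,:,::-1],None,fx=3.4,fy=3.4,interpolation=2))
```

```text
[[ 560. -123.   50.]
 [ 540. -240.   50.]
 [ 511. -177.   50.]
 [ 491. -287.   50.]] [[498. 149. 145.]] [[ 590. -475.   95.]]
{'vertical_fov': 70.93020094383114, 'cx': 283.7326533282506, 'cy': 211.08244247613143, 'origin': array([ 248.5802323 , -577.65477436,  384.40608009]), 'attitude': array([ 2.85317262e+00,  4.87348632e-04, -1.29362091e+00])} [  81.21980072   -1.33689781 -170.28233664]
[[ 0.96  0.27 -0.  ]
 [ 0.27 -0.96  0.  ]
 [ 0.   -0.   -1.  ]] [[ 0.27 -0.92 -0.27]
 [-0.96 -0.26 -0.08]
 [-0.    0.28 -0.96]]
```

View pics/c.png

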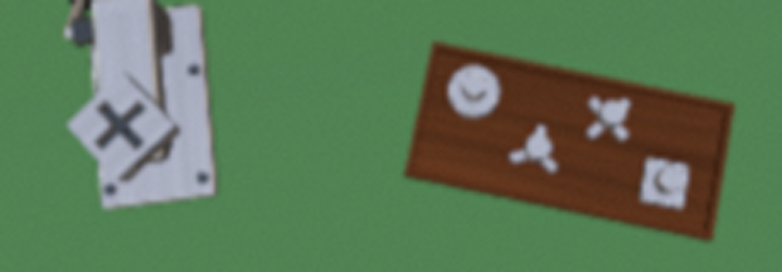

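The four-fin knob is at top pixel (329,255), crop (610,118), which is near world (540,-240). The three-fin knob is at crop (537,150), and the socket cross at crop (120,125) is near (498,149). Moving over the knob now.

Request:
pendant --offsets '{"steps":[[453,-247,0,0,0.5],[453,-247,0,0,0.5],[453,-247,0,0,0.5],[453,-247,0,0,0.5],[453,-247,0,0,0.5]]}'

```text
t: 0.52
eef_pos: [320.4, -453.7, 214.4]
tcp_rot: [-3.141, 0.0, 0.276]
ft_force: [0.3, -0.0, 0.3]
opening: 0.709
grip_force: 0.0
```

Request:
pendant --offsets '{"steps":[[270,-147,0,0,0.45],[270,-147,0,0,0.45],[270,-147,0,0,0.45],[270,-147,0,0,0.45],[270,-147,0,0,0.45]]}'

```text
t: 0.93
eef_pos: [469.4, -307.7, 214.5]
tcp_rot: [-3.141, 0.0, 0.277]
ft_force: [0.7, -1.0, 0.2]
opening: 0.458
grip_force: 0.0
```

```bash
python3 -c "
from h import *
s=env.state();print(totool(s,np.array([540,-240,214])-s['eef_pos']))"
```

```text
[ 86.43365362 -45.81744973   0.51072319]
```

Request:
pendant --offsets '{"steps":[[86,-46,0,0,0.45],[86,-46,0,0,0.45],[86,-46,0,0,0.45],[86,-46,0,0,0.45],[86,-46,0,0,0.45]]}'

```text
t: 1.35
eef_pos: [538.3, -241.5, 214.2]
tcp_rot: [-3.141, 0.001, 0.279]
ft_force: [-0.3, 0.3, 0.6]
opening: 0.451
grip_force: 0.0
```

Run:
```python
from h import *
ci=eyes.camera_info("wrist");p,d=eyes.read_camera("wrist");cv2.imwrite("pics/w1.png",p[:,:,::-1]);np.savez("w1.npz",p=p,d=d,ci=ci,s=env.state())
print(proj(ci,[[540,-240,64],[511,-177,64],[540,-240,6]]),env.state()['eef_pos'])
```

```text
[[283.99382026 197.32130639]
 [223.25619446 206.39699972]
 [283.95041436 186.64493799]] [ 537.76546179 -242.2056739   214.34538758]
```

View pics/w1.png

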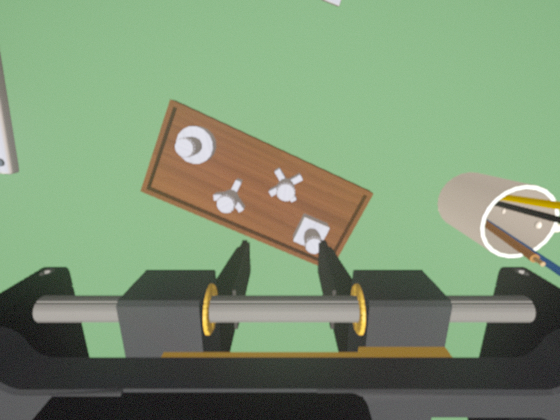

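The four-fin knob is at (286,186), with its grip top near (286,193). It sits between the three-fin at (228,200) and the square foot at (313,237). The fingertips are at (240,248) and (328,248). I'll measure using height bands from the depth image.

Add to h.py:
```python
def cloud(ci,d):
    v,u=np.mgrid[:d.shape[0],:d.shape[1]]
    o,r=ray(ci,np.c_[u.ravel(),v.ravel()])
    return (o+r*d.ravel()[:,None]).reshape(*d.shape,3)
def fold4(xy,c,w=None):  # 90deg-symmetric direction of points
    a=np.arctan2(xy[:,1]-c[1],xy[:,0]-c[0]); return np.angle(np.mean(np.exp(4j*a)))/4
```

Run:
```python
from h import *
q=np.load("w1.npz",allow_pickle=True);p,d,ci=q['p'],q['d'],q['ci'].item()
P=cloud(ci,d)
V,U=np.mgrid[:420,:560]
win=(abs(U-286)<26)&(abs(V-186)<26)
hsv=cv2.cvtColor(p,cv2.COLOR_RGB2HSV)
m=win&(hsv[...,1]<60)&(hsv[...,2]>90)&(hsv[...,0]<180)
z=P[...,2]
print(m.sum(),np.histogram(z[m],bins=np.arange(-5,80,5)))
top=m&(z>58)
print('top',top.sum(),P[top].mean(0), (P[top].max(0)+P[top].min(0))/2)
# colour-only: lines onto planes
f=m&(z<40)&(z>20)
c=P[top].mean(0)
print('fins',f.sum(),P[f].mean(0))
for cc in (c,):
    r=np.hypot(*(P[f]-cc)[:,:2].T); g=r>13
    print(np.degrees(fold4(P[f][g],cc)),g.sum(),r.max())
cv2.imwrite("pics/m.png",cv2.resize(np.hstack([p[150:225,250:325,::-1],np.repeat(m[150:225,250:325,None]*255,3,2).astype(np.uint8)]),None,fx=5,fy=5))
```

```text
644 (array([  0,   5,  53,  16,  22,  32, 174,   5,  12,  12,  12,  15,  28,
       233,  21,   0]), array([-5,  0,  5, 10, 15, 20, 25, 30, 35, 40, 45, 50, 55, 60, 65, 70, 75]))
top 275 [ 547.22702215 -238.99181013   68.1777155 ] [ 575.62544738 -233.83664387  221.20532208]
fins 223 [ 549.30859989 -238.07859641   26.64270622]
44.53468942790612 152 23.940604708018416
```

View pics/m.png

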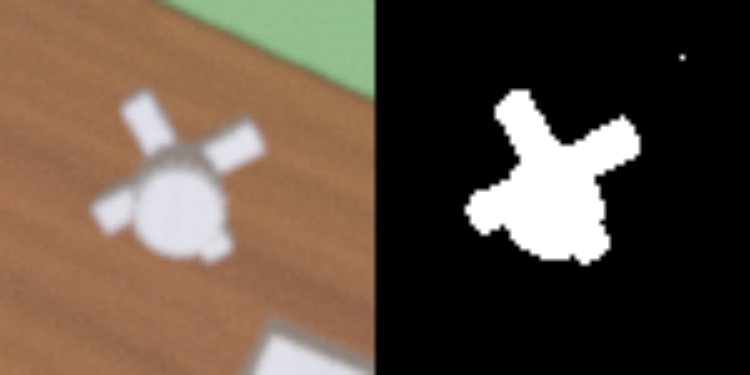

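Run:
```python
from h import *
q=np.load("w1.npz",allow_pickle=True);p,d,ci,s=q['p'],q['d'],q['ci'].item(),q['s'].item()
P=cloud(ci,d);V,U=np.mgrid[:420,:560]
hsv=cv2.cvtColor(p,cv2.COLOR_RGB2HSV)
m=(abs(U-286)<26)&(abs(V-186)<26)&(hsv[...,1]<60)&(hsv[...,2]>90)
z=P[...,2]
t=m&(z>60)&(z<68); 
C=plane(ci,np.c_[U[t],V[t]],64); print('top n',t.sum(),C.mean(0),np.median(z[t]))
(u,v),r=cv2.minEnclosingCircle(np.c_[U[t],V[t]].astype(np.float32)); c=plane(ci,[[u,v]],64)[0]; print(c,r)
f=m&(z>20)&(z<32); F=plane(ci,np.c_[U[f],V[f]],26)
a=np.arctan2(*(F-c)[:,1::-1].T); r=np.hypot(*(F-c)[:,:2].T)
for k in range(4):
    g=(r>14)&(abs(np.angle(np.exp(1j*(a-np.radians(45+90*k)))))<.5)
    print(45+90*k,g.sum(),np.degrees(np.angle(np.exp(1j*a[g]).mean())),r[g].max(), F[g].mean(0))
print('tool shift',totool(s,c-s['eef_pos']),s['eef_pos'])
```

```text
top n 254 [ 546.09117052 -239.56902156   64.        ] 63.960514087137
[ 546.38126616 -239.50199576   64.        ] 9.228791236877441
45 40 45.17994619229195 21.935336398748646 [ 558.89403378 -226.88462083   26.        ]
135 42 134.84269605562247 22.609074232355596 [ 533.42365239 -226.5796056    26.        ]
225 21 -135.33388303134515 23.01333055296283 [ 531.64372971 -253.98977725   26.        ]
315 42 -46.52287841467111 21.510231065536544 [ 558.49379761 -252.26679915   26.        ]
tool shift [  9.14098535  -0.20966394 150.33853782] [ 537.76546179 -242.2056739   214.34538758]
```

Request:
pendant --offsets '{"steps":[[8.8,0,40,0,0.42],[8.8,0,80,0,0.42],[8.8,0,110,0,0.42],[8.8,0,130,0,0.42],[8.8,0,130,0,0.42]]}'

```text
t: 1.82
eef_pos: [544.0, -240.0, 80.8]
tcp_rot: [-3.137, 0.005, 0.275]
ft_force: [-1.6, 0.3, -0.4]
opening: 0.418
grip_force: 0.0
```

Run:
```python
from h import *
s=env.state();print(s['eef_pos'],totool(s,np.array([546.1,-239.8,30])-s['eef_pos']))
```

```text
[ 544.03933419 -239.9940844    80.7934578 ] [ 2.28303004  0.60816097 50.78067823]
```

Request:
pendant --offsets '{"steps":[[1,0,25,0,0.42],[1,0,45,0,0.42],[1,0,54,0,0.42],[1,0,54,0,0.42],[1,0,54,0,0.42]]}'

```text
t: 2.23
eef_pos: [547.9, -239.9, 31.7]
tcp_rot: [3.141, -0.0, 0.276]
ft_force: [0.1, -0.9, 0.5]
opening: 0.418
grip_force: 0.0
```

Request:
pendant --offsets '{"steps":[[0,0,0,0,0],[0,0,0,0,0],[0,0,0,0,0],[0,0,0,0,0],[0,0,0,0,0]]}'

```text
t: 2.65
eef_pos: [548.2, -239.2, 31.4]
tcp_rot: [3.141, -0.001, 0.277]
ft_force: [0.0, -0.1, 6.4]
opening: 0.204
grip_force: 30.0
```

Request:
pendant --offsets '{"steps":[[0,0,-35,0,0],[0,0,-75,0,0],[0,0,-115,0,0],[0,0,-155,0,0],[0,0,-180,0,0]]}'

```text
t: 3.07
eef_pos: [548.4, -239.2, 214.8]
tcp_rot: [3.139, -0.003, 0.277]
ft_force: [0.3, -0.2, -1.2]
opening: 0.203
grip_force: 30.0
```

Run:
```python
from h import *
ci=eyes.camera_info("wrist");p,d=eyes.read_camera("wrist");s=env.state();cv2.imwrite("pics/w2.png",p[:,:,::-1]);np.savez("w2.npz",p=p,d=d,ci=ci,s=s)
print(s['eef_pos'],totool(s,np.array([498-40,149,215])-s['eef_pos']),s['opening'],s['grip_force'])
```

```text
[ 549.59800021 -239.83004539  218.42144432] [  18.22707264 -399.0710511     0.87983884] 0.20617253663703602 29.995053112506866
```

View pics/w2.png

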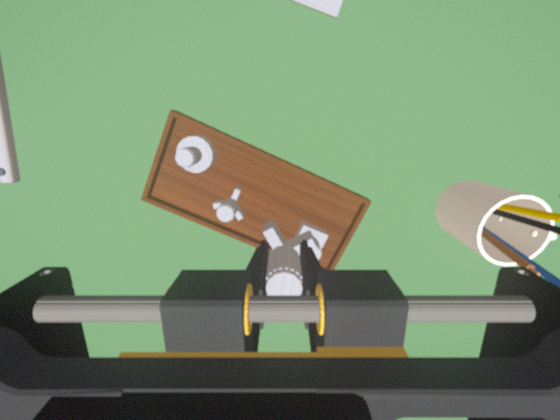

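The knob is gripped with two of its fins visible at (272,235) and (308,242), and the other knobs are still in place. Moving toward the socket to look at it.

Request:
pendant --offsets '{"steps":[[0,-40,0,0,0],[0,-80,0,0,0],[1,-120,0,0,0],[1,-160,0,0,0],[1,-200,0,0,0]]}'

```text
t: 3.53
eef_pos: [493.1, -44.8, 210.3]
tcp_rot: [-3.141, 0.0, 0.276]
ft_force: [1.0, 1.3, -1.4]
opening: 0.205
grip_force: 30.0
```

Request:
pendant --offsets '{"steps":[[0,-40,0,0,0],[0,-80,0,0,0],[1,-120,0,0,0],[1,-160,0,0,0],[1,-188,0,0,0]]}'

```text
t: 3.95
eef_pos: [442.2, 137.2, 210.4]
tcp_rot: [-3.141, 0.0, 0.278]
ft_force: [0.2, -1.0, -2.0]
opening: 0.204
grip_force: 30.0
```

Request:
pendant --offsets '{"steps":[[0,0,0,0,0],[0,0,0,0,0],[0,0,0,0,0],[0,0,0,0,0]]}'

```text
t: 4.28
eef_pos: [444.1, 133.9, 210.5]
tcp_rot: [3.141, 0.0, 0.276]
ft_force: [-0.3, -0.5, -1.1]
opening: 0.208
grip_force: 30.0
```

Run:
```python
from h import *
ci=eyes.camera_info("wrist");p,d=eyes.read_camera("wrist");s=env.state();cv2.imwrite("pics/w3.png",p[:,:,::-1]);np.savez("w3.npz",p=p,d=d,ci=ci,s=s)
print(s['eef_pos'],s['tcp_rot'],proj(ci,[498,149,145]))
```

```text
[444.10246128 133.76444026 210.46037077] [3.14143012e+00 2.35743521e-04 2.75303965e-01] [[285.43684663 156.82165886]]
```

View pics/w3.png

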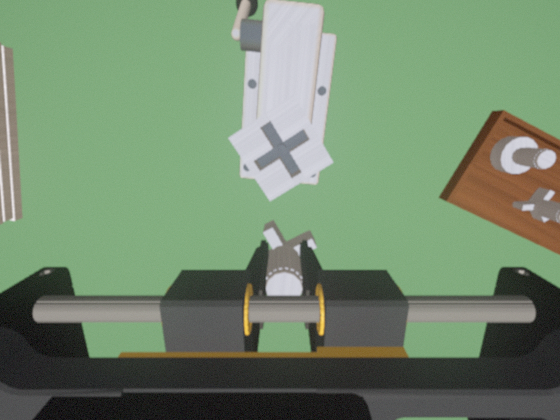

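The socket cross is at (282,149) on the rotated block. The knob's in-hand fins are at (273,236) and (303,242), with the grip top at (284,285).

Create meas.py:
```python
from h import *
def socket(p,d,ci,uv,verbose=1):
    V,U=np.mgrid[:420,:560]
    hsv=cv2.cvtColor(p,cv2.COLOR_RGB2HSV)
    X=plane(ci,np.c_[U.ravel(),V.ravel()],145).reshape(420,560,3)
    c=plane(ci,[uv],145)[0]
    near=np.hypot(*(X-c)[...,:2].transpose(2,0,1))<27
    g=hsv[...,2]; th,_=cv2.threshold(g[near].reshape(-1,1),0,255,cv2.THRESH_OTSU)
    m=(near&(g<=th)).astype(np.uint8)
    n,l,st,ce=cv2.connectedComponentsWithStats(m); k=1+np.argmax(st[1:,4]); m=l==k
    Q=X[m]
    for _ in range(3):
        r=np.hypot(*(Q-c)[:,:2].T);a=np.arctan2(Q[:,1]-c[1],Q[:,0]-c[0]);a0=fold4(Q[r>12],c)
        # bounding extents along slot axes
        B=(Q-c)[:,:2]@np.array([[np.cos(a0),-np.sin(a0)],[np.sin(a0),np.cos(a0)]])
        lo,hi=np.percentile(B,.5,axis=0),np.percentile(B,99.5,axis=0)
        e=(lo+hi)/2; ax=B[abs(B[:,0])>10,1].mean(); ay=B[abs(B[:,1])>10,0].mean()
        if verbose: print(c,np.degrees(a0),'len',hi-lo,'ext c',e,'arm c',ay,ax,'area',len(Q))
        e=np.array([ay,ax]); c=c+np.r_[np.array([[np.cos(a0),-np.sin(a0)],[np.sin(a0),np.cos(a0)]])@e,0]
    return c,a0
```

Run:
```python
from meas import *
q=np.load("w3.npz",allow_pickle=True);p,d,ci,s=q['p'],q['d'],q['ci'].item(),q['s'].item()
c,a=socket(p,d,ci,(282,149))
P=cloud(ci,d);V,U=np.mgrid[:420,:560]
T=(P-s['eef_pos'])@R.from_euler('xyz',s['tcp_rot']).as_matrix()
w=(abs(U-290)<40)&(abs(V-255)<50)
t=w&(abs(T[...,2]+32.6)<4)&(abs(T[...,1])<16);print('gtop',t.sum(),T[t].mean(0),np.median(T[t],0))
f=w&(abs(T[...,2]-5.4)<5);print(np.histogram(T[w][:,2],bins=np.arange(-40,30,5)))
f&=(T[...,0]>5); print(f.sum())
n,l,st,ce=cv2.connectedComponentsWithStats(f.astype(np.uint8))
for k in range(1,n):
  if st[k,4]>15: print(ce[k],st[k,4],T[l==k].mean(0),T[l==k].max(0),T[l==k].min(0))
cv2.imwrite("pics/m3.png",cv2.resize(np.hstack([p[210:310,235:335,::-1],np.repeat(f[210:310,235:335,None]*255,3,2).astype(np.uint8)]),None,fx=4,fy=4,interpolation=0))
```

```text
[503.1049198  153.26117045 145.        ] -42.00129286480573 len [45.36618943 45.40228775] ext c [-1.11859198 -0.12332608] arm c -1.124055789390806 -0.24554128099364234 area 1269
[502.10529722 153.8308604  145.        ] -42.138878570356205 len [45.37835201 45.39848364] ext c [0.00388306 0.12111434] arm c -0.0014103348869676745 0.015411870746735922 area 1269
[502.11459171 153.84323486 145.        ] -42.153244658828434 len [45.37960689 45.39807134] ext c [0.0051322  0.10558783] arm c -2.6346633078845645e-05 9.090575835830925e-05 area 1269
gtop 1089 [  2.52120979  -0.99153923 -32.31710829] [  2.06941364  -1.2347744  -32.54288316]
(array([177, 981, 337, 284, 224, 220, 166, 126, 167, 301, 134, 131,  64]), array([-40, -35, -30, -25, -20, -15, -10,  -5,   0,   5,  10,  15,  20,
        25]))
399
[273.72297297 238.08108108] 296 [11.10054885 -7.75801502  5.35998678] [18.29179146  3.89599156 10.36157421] [  5.09788536 -14.79571514   0.47090577]
[310.22077922 242.06493506] 77 [ 8.08857144 15.6997583   6.05568564] [11.62832454 19.28237091 10.09977168] [ 5.01602409 11.89798923  0.85053179]
[297.72 244.  ] 25 [6.14647894 7.73862974 7.46425137] [ 7.6663316   9.92665821 10.20970134] [5.02404126 5.36542866 4.6534626 ]
```

View pics/m3.png

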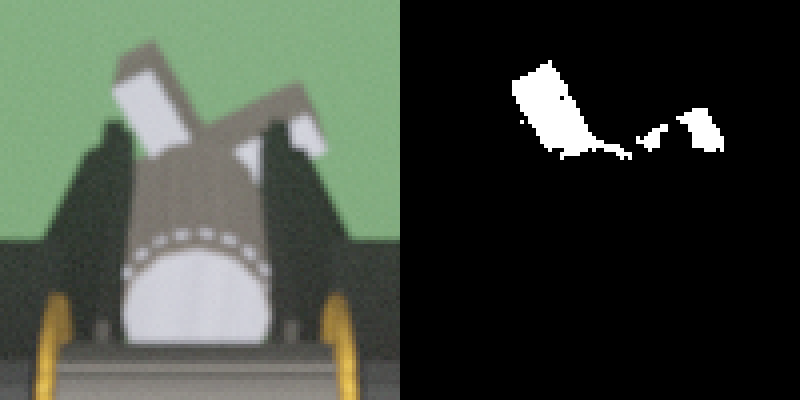

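Add to meas.py:
```python
def hand(p,ci,s,h=-5.4,box=(255,225,285,251)):
    M=R.from_euler('xyz',s['tcp_rot']).as_matrix()
    tt=lambda uv:(plane(ci,uv,s['eef_pos'][2]+h)-s['eef_pos'])@M
    hsv=cv2.cvtColor(p,cv2.COLOR_RGB2HSV); m=(hsv[...,1]<50)&(hsv[...,2]>165)
    u0,v0,u1,v1=box; k=np.zeros_like(m);k[v0:v1,u0:u1]=1; m&=k
    n,l,st,ce=cv2.connectedComponentsWithStats(m.astype(np.uint8)); m=l==1+np.argmax(st[1:,4])
    V,U=np.nonzero(m); X=tt(np.c_[U,V])[:,:2].astype(np.float32)
    rect=cv2.minAreaRect(X); vx,vy,_,_=cv2.fitLine(X,cv2.DIST_L2,0,.01,.01).ravel()
    if vx<0: vx,vy=-vx,-vy
    dirn=np.array([vx,vy]); n_=np.array([-vy,vx]); a=X@dirn; b=X@n_
    tip=np.percentile(a,99)+.3
    mid=(np.percentile(b,1)+np.percentile(b,99))/2
    print('fin n',len(X),'w,len',np.ptp(b),np.ptp(a),'ang',np.degrees(np.arctan2(vy,vx)),'rect',rect)
    return dirn*(tip-22)+n_*mid,dirn,tt
```

Run:
```python
from meas import *
q=np.load("w3.npz",allow_pickle=True);p,d,ci,s=q['p'],q['d'],q['ci'].item(),q['s'].item()
ax,dr,tt=hand(p,ci,s); print('axis tool',ax)
print('fin2 end mid',tt([[313.2,243.6]]), 'hand corners fin1',tt([[263,233],[272,227.5],[282.5,244.3],[273.7,248.7]]))
print('pred fin2 tip',ax+22*np.array([-dr[1],dr[0]]),ax-22*np.array([-dr[1],dr[0]]))
c,a=socket(p,d,ci,(282,149),0); M=R.from_euler('xyz',s['tcp_rot']).as_matrix()
ct=(c-s['eef_pos'])@M; xt=np.array([np.cos(a),np.sin(a),0])@M
print('socket tool',ct,'ang mod90',np.degrees(np.arctan2(xt[1],xt[0]))%90)
```

```text
fin n 238 w,len 7.9338665 13.686712 ang -29.506487 rect ((10.910377502441406, -8.876296997070312), (7.840510845184326, 13.574016571044922), 61.531494140625)
axis tool [-2.0985484 -1.5055177]
fin2 end mid [[ 7.29524115 17.57792691  5.40113739]] hand corners fin1 [[ 14.54396183 -14.5432055    5.39420784]
 [ 18.25529583  -8.78426694   5.39426893]
 [  6.79903741  -2.15230391   5.39804757]
 [  3.72792768  -7.8385613    5.39784737]]
pred fin2 tip [ 8.736938 17.64108 ] [-12.934034 -20.652117]
socket tool [61.30124719 -3.56340057 65.44534291] ang mod90 57.927000941029576
```

Request:
pendant --offsets '{"steps":[[8,0,16,-0.052,0],[18,0,32,-0.052,0],[18,0,32,-0.052,0],[18,0,32,-0.052,0],[18,0,32,-0.052,0]]}'

```text
t: 4.75
eef_pos: [461.0, 139.1, 179.0]
tcp_rot: [3.142, 0.0, 0.328]
ft_force: [0.2, -0.1, -1.4]
opening: 0.206
grip_force: 30.0
```

Request:
pendant --offsets '{"steps":[[0,0,0,0,0],[0,0,0,0,0],[0,0,0,0,0]]}'

```text
t: 5.0
eef_pos: [461.1, 139.6, 179.2]
tcp_rot: [3.141, -0.001, 0.329]
ft_force: [-0.2, -0.4, -1.3]
opening: 0.206
grip_force: 30.0
```

Run:
```python
from meas import *
s=env.state();ci=eyes.camera_info("wrist");p,d=eyes.read_camera("wrist");cv2.imwrite("pics/w4.png",p[120:320,180:400,::-1].repeat(3,0).repeat(3,1));np.savez("w4.npz",p=p,d=d,ci=ci,s=s)
ax,dr,tt=hand(p,ci,s); print('axis tool',ax)
uv=proj(ci,[502.1,153.8,145])[0];print(uv)
c,a=socket(p,d,ci,uv,1); M=R.from_euler('xyz',s['tcp_rot']).as_matrix()
ct=(c-s['eef_pos'])@M; xt=np.array([np.cos(a),np.sin(a),0])@M
print('socket tool',ct,'ang mod90',np.degrees(np.arctan2(xt[1],xt[0]))%90)
```

```text
fin n 238 w,len 8.131212 13.792919 ang -30.508978 rect ((10.955087661743164, -8.746064186096191), (7.901432514190674, 13.49918270111084), 62.23828125)
axis tool [-1.9123182 -1.125768 ]
[285.13121984 179.93854884]
[502.1 153.8 145. ] -42.136385959553344 len [45.41915122 45.25950678] ext c [-0.05732723  0.04836015] arm c -0.04151449871058027 0.0014102937840984452 area 1543
[502.07016109 153.82889778 145.        ] -42.160941448567016 len [45.41889036 45.25956747] ext c [-0.01655518  0.04738161] arm c -0.00042547691892735884 0.0010882193944115764 area 1543
[502.07057613 153.82999003 145.        ] -42.16103645539593 len [45.41888933 45.25956769] ext c [-0.01613257  0.04629506] arm c -1.6443941069423308e-06 8.080145266337827e-07 area 1543
socket tool [43.36092996 -0.26352414 34.23679881] ang mod90 60.98929369920445
```

View pics/w4.png

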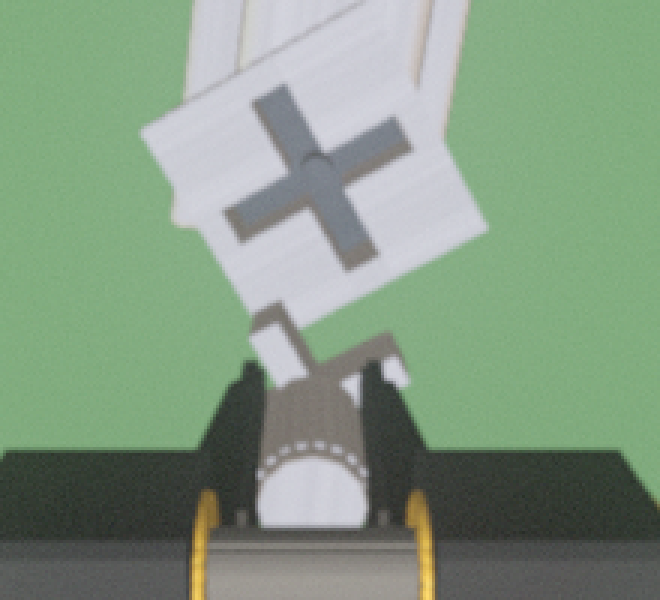

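The close view shows the cross at crop (316,180), parallel to the held fins at crop (280,345) and (375,360). Socket angle 61.0° against fins at about 60.9°. The remaining shift in the tool frame is about (45.4, +1.0).

Request:
pendant --offsets '{"steps":[[20,0.5,0,0,0],[40,1,0,0,0],[45.4,1,0,0,0],[45.4,1,0,0,0],[45.4,1,0,0,0]]}'

```text
t: 5.47
eef_pos: [503.6, 153.3, 178.3]
tcp_rot: [-3.142, 0.001, 0.329]
ft_force: [-0.9, 0.4, -1.0]
opening: 0.208
grip_force: 30.0
```

Request:
pendant --offsets '{"steps":[[0,0,4,0,0],[0,0,4,0,0],[0,0,4,0,0],[0,0,4,0,0]]}'

```text
t: 5.8
eef_pos: [504.0, 153.3, 174.6]
tcp_rot: [3.141, 0.0, 0.329]
ft_force: [-0.8, 1.0, 0.2]
opening: 0.204
grip_force: 30.0
```

Run:
```python
from meas import *
s=env.state();M=R.from_euler('xyz',s['tcp_rot']).as_matrix()
print(s['eef_pos'],s['tcp_rot'],'remaining',(np.array([502.07,153.83,145])-s['eef_pos'])@M+[2.0,1.25,0])
```

```text
[504.04275197 153.27665157 174.64694641] [3.14149991e+00 1.68922525e-04 3.28823000e-01] remaining [ 0.31664248  0.08648926 29.64712341]
```

Request:
pendant --offsets '{"steps":[[0.3,0,2,0,0],[0.3,0,4,0,0],[0.3,0,6,0,0],[0.3,0,8,0,0],[0.3,0,8,0,0]]}'

```text
t: 6.22
eef_pos: [504.5, 153.4, 166.1]
tcp_rot: [-3.142, 0.001, 0.329]
ft_force: [0.2, 0.0, -1.3]
opening: 0.206
grip_force: 30.0
```

Request:
pendant --offsets '{"steps":[[0,0,3,0,0],[0,0,5,0,0],[0,0,7,0,0],[0,0,9,0,0],[0,0,9,0,0]]}'

```text
t: 6.63
eef_pos: [504.7, 153.5, 157.6]
tcp_rot: [3.141, -0.0, 0.329]
ft_force: [-1.8, -0.2, 3.8]
opening: 0.203
grip_force: 30.0
```

Request:
pendant --offsets '{"steps":[[0,0,2,0,0],[0,0,4,0,0],[0,0,5,0,0],[0,0,5,0,0]]}'

```text
t: 6.97
eef_pos: [504.8, 153.5, 152.9]
tcp_rot: [3.141, -0.0, 0.329]
ft_force: [-2.3, -1.0, 5.7]
opening: 0.208
grip_force: 30.0
```

Spring forces are as expected (net of about -1.2 N for the knob's weight). Pressing the rest of the way to the floor.

Request:
pendant --offsets '{"steps":[[0,0,1,0,0],[0,0,2,0,0],[0,0,2.5,0,0],[0,0,2.5,0,0]]}'

```text
t: 7.3
eef_pos: [504.8, 153.5, 150.5]
tcp_rot: [3.141, -0.001, 0.329]
ft_force: [-1.9, -0.6, 7.2]
opening: 0.204
grip_force: 30.0
```

Request:
pendant --offsets '{"steps":[[0,0,0.5,0,0],[0,0,1,0,0],[0,0,1,0,0],[0,0,1,0,0]]}'

```text
t: 7.63
eef_pos: [504.9, 153.5, 150.4]
tcp_rot: [3.141, -0.001, 0.329]
ft_force: [-3.7, -0.7, 15.9]
opening: 0.205
grip_force: 30.0
```

Contact is firm at 150.4 mm, the height I predicted for home. Checking visually.

Request:
pendant --offsets '{"steps":[[0,0,0.3,0,0],[0,0,0.3,0,0],[0,0,0.3,0,0],[0,0,0.3,0,0]]}'

```text
t: 7.97
eef_pos: [504.9, 153.5, 150.3]
tcp_rot: [3.141, -0.002, 0.329]
ft_force: [-4.6, -1.6, 19.2]
opening: 0.21
grip_force: 30.0
```

Run:
```python
from meas import *
s=env.state();ci=eyes.camera_info("wrist");p,d=eyes.read_camera("wrist")
P=cloud(ci,d);T=(P-s['eef_pos'])@R.from_euler('xyz',s['tcp_rot']).as_matrix()
uv=proj(ci,(s['eef_pos']+R.from_euler('xyz',s['tcp_rot']).as_matrix()@np.array([14,-8,5])))[0].astype(int);print(uv)
a=p[190:310,210:360,::-1].repeat(4,0).repeat(4,1);cv2.imwrite("pics/w5.png",a)
print(P[225:252:4,262:312:5,2].round(0))
```

```text
[273 234]
[[145. 145. 145. 145. 145. 146. 146. 145. 145. 145.]
 [144. 143. 144. 145. 146. 145. 145. 146. 145. 146.]
 [139. 145. 145. 145. 145. 145. 145. 145. 146. 144.]
 [145. 144. 145. 145. 146. 145. 146. 145. 145. 145.]
 [152. 139. 145. 145. 145. 145. 146. 145. 151. 145.]
 [158. 155. 145. 145. 144. 146. 145. 143. 156. 158.]
 [164. 161. 146. 151. 153. 155. 150. 145. 161. 164.]]
```

View pics/w5.png

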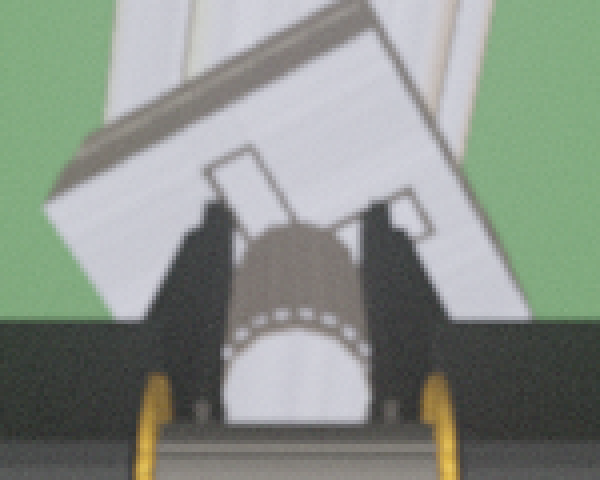

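The fins at crop (245,190) and (408,215) sit inside the slots, flush with the block top: depth reads 145 mm on both. The knob is still gripped, with 19 N pressing it down.

```bash
python3 -c "
from cell import env, eyes
print(env.job_done())"
```

```text
the job is handed in; nothing more can be done
None
```

The four-fin knob is pressed fully home in the setter's socket with its fins flush with the top, still gripped and held down with about 19 N, and I handed the job in at about 8 s; only the target knob was moved.

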